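# Run the proud red filler plug home on the gear housing

## Robot

A 7-joint arm with a two-finger parallel gripper is mounted at the origin on the work surface. World frame = base frame: x ahead of the robot, y to its left, z up, the work surface at z = 0. Lengths are in m, angles in rad, forces in N, time in s.
With the tool pointing down it reaches from about 0.425 to 0.925 m from the base axis. Payload 6.8 kg.
Tool frame: the origin (TCP) lies at the very end of the fingers, on their centre line; the grasp point (between the pads) lies 19 mm behind it; z points along the fingers, x is the direction in which the jaws open and shut, and the axes are right-handed (so a half turn about z gives the same grasp; the last joint's range is limited). The gripper opens to 85 mm and grips with 20 to 120 N. Pads are 22 mm wide; open, the fingers measure 114 mm over their backs; the gripper's body (76 mm by 85 mm) begins 54 mm behind the grasp point. The pads swing forward as they close: fully open they stand 13 mm farther back than shut.
Start: joints at [-1.432, 0.477, 0.022, 1.555, -0.011, 1.109, -0.083], TCP at [0.165, 0.655, 0.231] pointing down, gripper open.
Joint ranges: [-2.96, 2.96], [-0.34, 2.1], [-1.41, 1.46], [0.24, 2.44], [-1.37, 4.51], [0.17, 1.92], [-2.96, 2.96]. Speed limits (rad/s): [2.39, 2.39, 3.14, 3.14, 3.14, 3.14, 3.14].

## Interface

Orientations are given as a unit quaternion [w, x, y, z].
In Python, from station import bot gives the robot as it stands.
- The arm moves only by the shell command python3 -m creep 'ROWS' [FORCE]. ROWS is JSON, a list that holds one entry, the list of rows, each a list of 7 numbers: the shift along the tool's x, y, z in cm, then the turn, a rotation vector about the tool's x, y, z in rad, then the opening, from 0 (shut) to 1 (fully open). In form: [[[dx, dy, dz, wx, wy, wz, claw], ...]]. A call has 1 to 10 rows; each row is the pose to reach, as a shift and turn from the pose commanded when the call began, along the tool's axes at that moment; what a row does not reach only later rows make up. A row lasts 1/8 s, in which the tool goes at most 62.5 mm and 10.7 degrees, less where a joint would pass 70% of its speed; a pose out of reach is approached as far as the arm can. A call with a gripper value outside its range is refused whole. The fingers move at their own pace and stop on an object; FORCE is the grip in N (left out, the last holds). Time passes only in rows, so rows that repeat a pose let the fingers close. It gives the time, the measured TCP pose, the force and the opening at its end, in the units of the state.
- bot.get_obs(): the state, without advancing time (a new reading comes with each control period).
- bot.read_camera(name): name is "side" or "top"; returns (picture, depth): 384x512x3 uint8, blue, green, red; 384x512 float32, m along the optical axis (not along the pixel's ray), 0 where there is no reading.
- bot.calibration(name): a dict with "mtx" (3x3 intrinsics, pixels), "rvec" (rotation vector, rad) and "tvec" (3), from world to camera coordinates, as OpenCV has them. Camera axes: x right, y down, z forward; pixel columns grow to the right and rows downward; lengths in m; the calibration is good to about 2 mm. A picture is of the moment at which its call begins. calibration takes no time and is no camera call.
- bot.hand_in(): hands the job in, once; it reports no verdict.
Trained networks look in the newest picture that a camera, given by its name, has taken for a name from the list of things; names that differ only in an ending like _2 or _b are one class to them, and where a whole thing is asked for, a point or a joint stands for the part that bears it (a point fixed in the world has none). Each returns a list of dicts, best first, with "p" (0 to 1); they miss things now and then, are a little off and sometimes report something else, mostly with a low value. They report only what shows in the picture. A call takes as long as a camera call. They do not tell look-alikes from the thing itself.
- bot.find_in(camera, label): "xy" ([column, row] in pixels, amid what is visible of it).
- bot.silhouettes(camera, label): "mask" (384x512 bool, what is visible of it) and "xy" ([column, row] in pixels, amid what is visible of it).
The state is a dict: "t": time; "q": joint angles; "joint_vel": joint speeds; "joint_torque": joint torques, N m; "eef_pos": TCP position; "tool_rot": TCP orientation; "contact_force": force on the tool from outside, world axes, zero at the start; "torque": the same for the moment, N m; "gripper_width": opening from 0.0 (shut) to 1.0 (fully open).
Only numpy, scipy, OpenCV 4.12 (cv2) and the standard library are available. Lean on these libraries where they do the work, as an engineer would, in place of code of your own. Each camera call takes 0.05 s, during which the arm holds its last target.

## Task

Two gear housings stand on the workbench; the red filler plug on one of them was started badly and sits proud on top of its thread. Keeping it on its neck, turn it back anticlockwise (seen from above) until its bar lines up with the yellow marks and it drops into the thread start, then run it in clockwise, letting it sink, until it is fully home with its bar at the white marks, and let go. Do not force it clockwise across the top of the thread, and leave the blue plug on the other housing alone.

Things in the scene. Friction and masses are not known exactly. Their poses are not given: they have to be found in the camera images.
- red_plug: Loose red plug, 0.25 kg: disc 54 mm across with a bar handle 64 long (its x) x 16 wide x 30 mm high; brass stem below, 30 mm thick, with two lugs under the bar's ends. Origin: on the axis, lugs' underside; disc top 21, bar top 51 mm above it. z up; a half turn is the same. Starts upright, lugs on the neck's rim, its x axis 35 to 65 degrees clockwise (from above) of red_port's x.
- red_port: Fixed green housing, 130 x 130 x 60 mm; origin on the neck's axis at bench height, z up. Steel neck 84 mm across, rim 76 mm high. Two yellow marks on rim and housing top along its x axis (both sides): thread starts; two white marks 80 degrees clockwise of them: home. Height of the plug's origin above this one: 76 mm at the start, 66 dropped in, 62 home (disc then 1 mm above the rim).
- red_rim (a point): Centre of the neck's mouth, 76 mm above the bench. Bar within 8 degrees of the yellow marks: plug sinks 10 mm by its weight, but if gripped it must be moved down. Clockwise from there it sinks 4 mm more within 65 degrees (weight, or move down with the turn); hard stop at 82 degrees, and 14 degrees anticlockwise of the yellow marks. Turns freely; stem play 1.5 mm.
- blue_end (a point): One end of the bar of the blue plug (same shape as the red one), already home on the other green housing: 30 mm from its axis, 98 mm above the bench. Leave it alone.
Not all that is in view belongs to the job. Of the things like the red_plug, leave any that is turquoise; of the rest the larger one is meant.

How it is judged:
By the outcome, as a careful person would: the job done as asked, in the order asked, and still so for the second after the job is handed in, with the robot touching nothing.
It also fails if it takes over 32 s, if anything falls off the work surface, if the arm or the gripper's body presses on something with over 40 N, if the wrist force passes 120 N, or if a joint passes its speed limit or range.

## Working session

There is one attempt and no reset: what is moved stays moved. The work goes in short steps, Python scripts to look and compute and a shell command to move; the robot and the scene stay as the last step left them, time stands still between calls to the robot, and variables do not carry over. Pictures are saved under pics/ and viewed, and the job is handed in when it is done.

```bash
ls; mkdir -p pics
python3 - <<'E'
from station import bot
import cv2,numpy as np
for n in("top","side"):
    im,d=bot.read_camera(n); cv2.imwrite(f"pics/{n}0.png",im); np.savez(f"pics/{n}0.npz",im=im,d=d)
    c=bot.calibration(n); print(n,c)
print(bot.get_obs())
E
```

```text
pics
top {'mtx': array([[375.8351136 ,   0.        , 255.72809882],
       [  0.        , 375.8351136 , 192.30125749],
       [  0.        ,   0.        ,   1.        ]]), 'rvec': array([ 2.16624682, -2.20982014,  0.10430641]), 'tvec': array([-0.01094974,  0.51692248,  0.82524112])}
side {'mtx': array([[352.41489345,   0.        , 257.05574589],
       [  0.        , 352.41489345, 189.69445923],
       [  0.        ,   0.        ,   1.        ]]), 'rvec': array([ 2.24432809, -0.76883589,  0.31131169]), 'tvec': array([-0.39049405,  0.29440645,  0.52858984])}
{'t': 0.1, 'q': array([-1.43207499,  0.47771   ,  0.02233284,  1.55634298, -0.01152827,
        1.10931099, -0.08309796]), 'joint_vel': array([-0.00010714, -0.00156662, -0.00022592, -0.00282182, -0.00061984,
       -0.0013301 , -0.00206831]), 'joint_torque': array([ 4.30989297e-03, -5.97760177e+01,  1.61361236e+00, -2.81953597e+01,
        1.28073263e-02,  5.09190097e-03, -7.26187750e-06]), 'eef_pos': array([0.16478413, 0.65402619, 0.23043179]), 'tool_rot': array([ 5.39781185e-04,  7.88766224e-01,  6.14692743e-01, -6.19841843e-04]), 'contact_force': array([ 0.56582478, -0.18956292, -0.20049623]), 'torque': array([-0.03847541,  0.01814666, -0.04772447]), 'gripper_width': 1.0023807629873536}
```

View pics/top0.png

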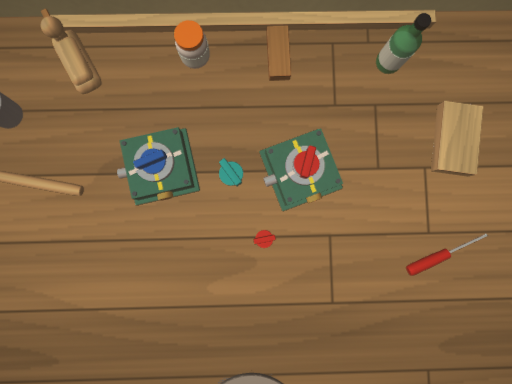

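View pics/side0.png

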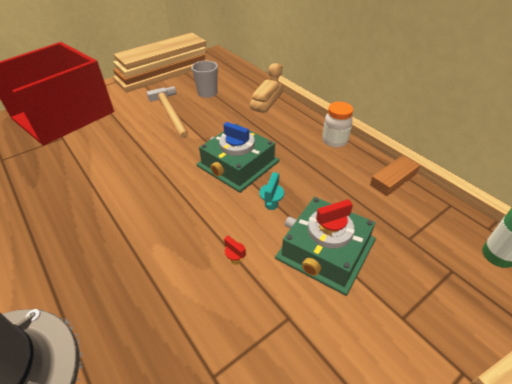

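Candidates in the top view: the large red plug at (306,163) on the right housing, a small red plug lying at (264,239), the turquoise plug at (231,173), and the blue plug at (151,161). I choose the large red one and check it in a crop.

```bash
cat > h.py <<'E'
import numpy as np,cv2
from station import bot
def cam(n):
    c=bot.calibration(n); R=cv2.Rodrigues(c["rvec"])[0]; return c["mtx"],R,c["tvec"].ravel()
def onz(n,px,z):
    K,R,t=cam(n); px=np.atleast_2d(px).astype(float)
    r=np.c_[px,np.ones(len(px))]@np.linalg.inv(K).T@R; o=-R.T@t
    return o+r*((z-o[2])/r[:,2])[:,None]
def pts(n,d):
    K,R,t=cam(n); v,u=np.mgrid[:384,:512]
    P=np.stack([u,v,np.ones_like(u)],-1)@np.linalg.inv(K).T*d[...,None]
    return (P-t)@R
def proj(n,P):
    c=bot.calibration(n); return cv2.projectPoints(np.atleast_2d(P).astype(float),c["rvec"],c["tvec"],c["mtx"],None)[0][:,0]
E
python3 - <<'E'
from h import *
f=np.load("pics/top0.npz"); im,d=f["im"],f["d"]
x=cv2.resize(im[120:220,250:355],None,fx=6,fy=6,interpolation=cv2.INTER_CUBIC); cv2.imwrite("pics/crop0.png",x[:600])
for n in("top","side"):
    f=np.load(f"pics/{n}0.npz"); im,d=f["im"],f["d"]; P=pts(n,d)
    b,g,r=[im[...,i].astype(int) for i in range(3)]
    red=(r>110)&(g<60)&(b<70)
    yel=(r>150)&(g>130)&(b<90)
    m=(P[...,2]>.05)&(P[...,2]<.16)&(d>0)
    # bar top
    for lab,mm in(("bar",red&m&(P[...,2]>.118)),("disc",red&m&(P[...,2]<.105)&(P[...,2]>.09))):
        Q=P[mm]; print(n,lab,len(Q),Q.mean(0) if len(Q) else 0, np.median(Q[:,2]) if len(Q) else 0)
        if lab=="bar":
            q=Q[:,:2].astype(np.float32); print(cv2.minAreaRect(q))
    for lab,mm in(("yel",yel&m),("white",(b>170)&(g>170)&(r>170)&m)):
        k,L,s,c=cv2.connectedComponentsWithStats(mm.astype(np.uint8))
        for i in range(1,k):
            if s[i,4]>3: Q=P[L==i]; print(n,lab,c[i].round(1),s[i,4],Q.mean(0).round(4),Q[:,2].min().round(3),Q[:,2].max().round(3))
E
```

```text
top bar 255 [ 0.56804133 -0.1246852   0.12607929] 0.126263393395746
((0.5685870051383972, -0.12533898651599884), (0.016301650553941727, 0.06203775852918625), 74.16293334960938)
top disc 255 [ 0.56922373 -0.12459762  0.09683056] 0.09676238953287807
top yel [47.8 18.2] 5 [0.8893 0.4128 0.0932] 0.091 0.095
top yel [47.8 25.9] 13 [0.8719 0.412  0.0939] 0.089 0.096
top yel [68.8 41. ] 5 [0.8581 0.3865 0.0546] 0.053 0.056
top yel [75.9 53.6] 21 [0.8293 0.3707 0.054 ] 0.051 0.058
top yel [84.4 74. ] 5 [0.7825 0.3512 0.0542] 0.052 0.056
top yel [149.5 141.1] 45 [0.6276 0.205  0.066 ] 0.058 0.078
top yel [296.7 145.8] 50 [ 0.6119 -0.1107  0.0661] 0.057 0.08
top yel [156.4 177.2] 19 [0.548  0.1877 0.0764] 0.075 0.079
top yel [312.  184.4] 53 [ 0.5274 -0.141   0.0669] 0.057 0.08
top yel [159.7 185.4] 34 [0.5323 0.1846 0.06  ] 0.057 0.063
top white [177.2 152.8] 18 [0.6022 0.147  0.0605] 0.058 0.062
top white [168.9 154.2] 11 [0.5964 0.1613 0.0767] 0.074 0.08
top white [321.9 154.6] 27 [ 0.5914 -0.1645  0.0674] 0.058 0.078
top white [132.8 171.1] 19 [0.5637 0.2411 0.0635] 0.058 0.078
top white [
[... 1098 characters left out ...]
e yel [221.6 154.8] 29 [0.5317 0.1842 0.0606] 0.058 0.062
side yel [320.6 226.8] 10 [ 0.5467 -0.1204  0.0797] 0.078 0.081
side yel [322.5 237.5] 18 [ 0.534  -0.1383  0.0767] 0.075 0.078
side yel [317.7 249. ] 53 [ 0.5195 -0.1436  0.0604] 0.059 0.062
side white [327.9 117.9] 19 [0.8211 0.127  0.0729] 0.07 0.077
side white [222.  139.5] 62 [0.5562 0.2178 0.0736] 0.059 0.078
side white [243.  144.5] 107 [0.5825 0.1682 0.076 ] 0.074 0.078
side white [255.5 151.1] 13 [0.6019 0.1464 0.0606] 0.06 0.062
side white [312.7 225.4] 204 [ 0.5417 -0.1057  0.0737] 0.059 0.078
side white [341.6 234. ] 275 [ 0.5672 -0.1536  0.0761] 0.074 0.079
side white [357.2 238.2] 32 [ 0.5931 -0.171   0.0607] 0.059 0.063
```

View pics/crop0.png

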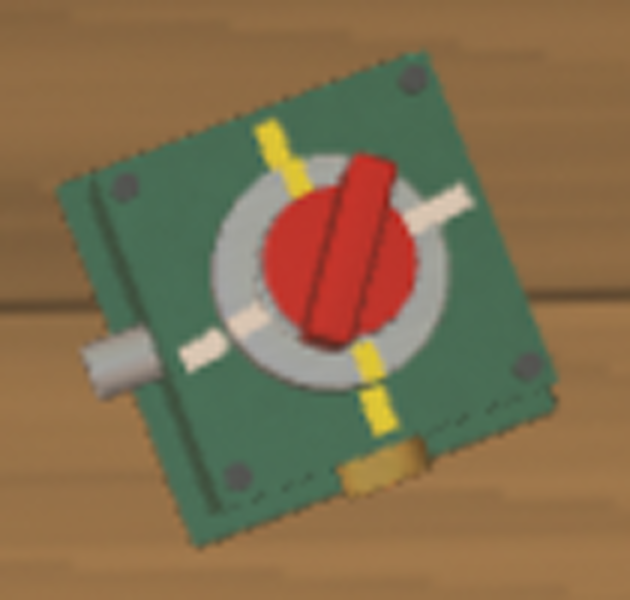

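Crop: the large red plug is proud on its neck, with the bar tilted just clockwise of the yellow marks. The measured bar top is 126 mm (expected 127) and the bar is 62x16 mm.

| Item | World position (x, y) | World angle |
|---|---|---|
| Neck axis | about (0.570, -0.126) | – |
| Yellow marks | – | 19.7° |
| Bar | – | -15.8° (35.5° clockwise of yellow) |
| White marks | – | about -60° |

The tool x axis is now at 75.9°, which is within 2° of perpendicular to the bar and on the anticlockwise side. I can keep this orientation and travel to the plug.

```bash
python3 -m creep '[[[-2,1.8,0,0,0,0,1],[-6,5.3,0,0,0,0,1],[-10,8.8,0,0,0,0,1],[-14.5,12.8,0,0,0,0,1],[-19,16.8,0,0,0,0,1],[-23.5,20.8,0,0,0,0,1],[-28,24.8,0,0,0,0,1],[-32.5,28.8,0,0,0,0,1],[-36.5,32.3,0,0,0,0,1],[-40,35.4,0,0,0,0,1]]]'
cat >> h.py <<'E'
from scipy.spatial.transform import Rotation as Ro
def where(goal=None,ang=None):
    o=bot.get_obs(); w,x,y,z=o["tool_rot"]; R=Ro.from_quat([x,y,z,w]).as_matrix()
    a=np.degrees(np.arctan2(R[1,0],R[0,0]))
    print("t",o["t"],"tcp",o["eef_pos"].round(4),"xang",a.round(2),"zax",R[:,2].round(4),"F",o["contact_force"].round(1),"M",o["torque"].round(2),"w",round(o["gripper_width"],3),"q",o["q"].round(2))
    if goal is not None: print("tool cm",((np.array(goal)-o["eef_pos"])@R*100).round(2))
    if ang is not None: print("wz rad for angle",np.radians(a-ang).round(4))
E
python3 -c "
from h import *
where([.569,-.1255,.18],75)"
```

```text
t: 1.35
eef_pos: [0.4109, 0.178, 0.2312]
tool_rot: [-0.0, 0.789, 0.614, -0.0]
contact_force: [1.2, 0.5, -0.3]
gripper_width: 0.997
t 1.35 tcp [0.4109 0.178  0.2312] xang 75.8 zax [-1.e-04  1.e-04 -1.e+00] F [ 1.2  0.5 -0.3] M [ 0.12 -0.07  0.01] w 0.997 q [-0.82  0.09  0.29  2.09 -0.03  0.96  0.81]
tool cm [-25.55  22.77   5.12]
wz rad for angle 0.0139
```

```bash
python3 -m creep '[[[-3.5,3.1,0,0,0,0,1],[-7.5,6.7,0,0,0,0,1],[-11.5,10.2,0,0,0,0,1],[-15.5,13.8,1,0,0,0,0.8],[-19.5,17.4,2,0,0,0,0.6],[-23,20.5,3,0,0,0,0.55],[-25.2,22.4,4,0,0,0,0.5],[-25.5,22.8,5,0,0,0,0.5],[-25.5,22.8,5,0,0,0,0.5],[-25.5,22.8,5,0,0,0,0.5]]]'
python3 - <<'E'
from h import *
im,d=bot.read_camera("top"); s,e=bot.read_camera("side")
cv2.imwrite("pics/a.png",np.hstack([cv2.resize(im[100:230,230:380],(400,347)),cv2.resize(s[130:300,230:426],(400,347))]))
where([.569,-.1255,.102],75)
E
```

```text
t: 2.6
eef_pos: [0.569, -0.1212, 0.1814]
tool_rot: [-0.0, 0.788, 0.615, 0.0]
contact_force: [0.1, -0.4, -0.5]
gripper_width: 0.5
t 2.7 tcp [ 0.5693 -0.1214  0.1817] xang 75.96 zax [ 6.e-04  7.e-04 -1.e+00] F [ 0.3 -0.2 -0.5] M [-0.03 -0.02 -0.04] w 0.501 q [-0.28  0.41  0.49  1.86 -0.24  0.93  1.65]
tool cm [-0.41  0.07  7.97]
wz rad for angle 0.0168
```

View pics/a.png

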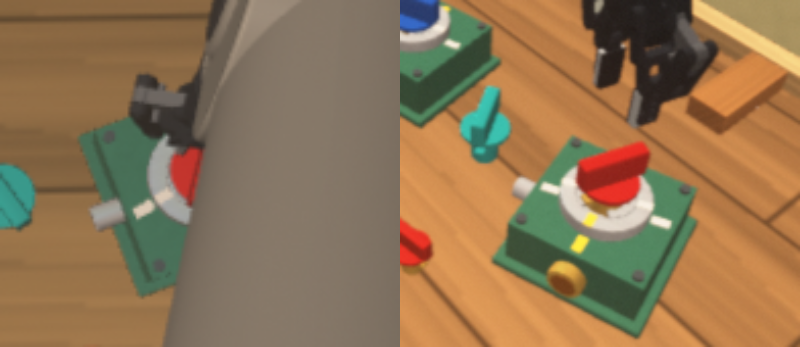

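The gripper hangs over the plug, and the bar (side crop about (612,165)) is clear below it. The y error is 4 mm, so I correct that on the descent and then close gently.

```bash
python3 -m creep '[[[-0.4,0.05,1,0,0,0,0.5],[-0.4,0.05,3,0,0,0,0.5],[-0.4,0.05,5,0,0,0,0.5],[-0.4,0.05,6.5,0,0,0,0.5],[-0.4,0.05,7.5,0,0,0,0.5],[-0.4,0.05,7.9,0,0,0,0.5],[-0.4,0.05,7.9,0,0,0,0.5]]]' 25
python3 - <<'E'
from h import *
s,e=bot.read_camera("side")
cv2.imwrite("pics/b.png",cv2.resize(s[130:300,230:426],(690,600),interpolation=cv2.INTER_CUBIC))
where([.569,-.1255,.102],75)
E
```

```text
t: 3.58
eef_pos: [0.5689, -0.1269, 0.1024]
tool_rot: [0.0, 0.789, 0.615, 0.0]
contact_force: [-0.4, -0.1, 0.1]
gripper_width: 0.502
t 3.625 tcp [ 0.569  -0.1269  0.1027] xang 75.85 zax [ 7.e-04 -1.e-04 -1.e+00] F [-0.3 -0.8  0.5] M [-0.04 -0.03 -0.01] w 0.501 q [-0.22  0.51  0.44  1.91 -0.3   0.78  1.71]
tool cm [ 0.14 -0.04  0.07]
wz rad for angle 0.0149
```

View pics/b.png

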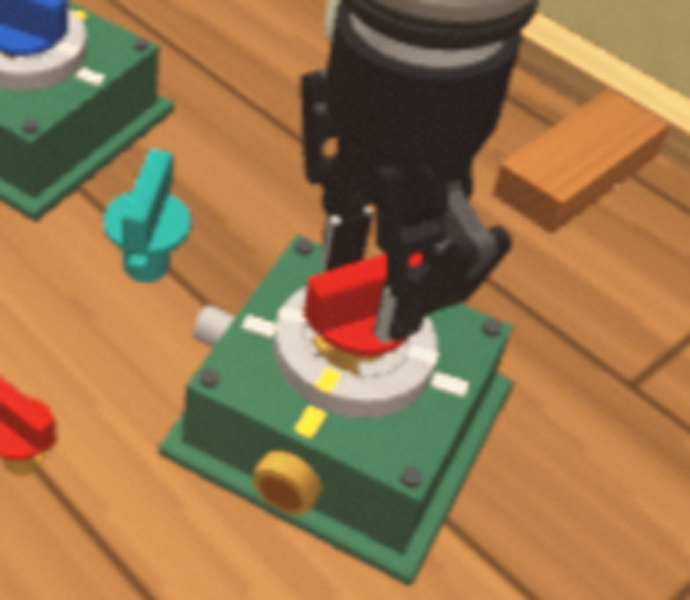

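The fingers straddle the bar at about (350,300). Now close.

```bash
python3 -m creep '[[[0.1,0,0,0,0,0,0.35],[0.1,0,0,0,0,0,0.2],[0.1,0,0,0,0,0,0.05],[0.1,0,0,0,0,0,0.05],[0.1,0,0,0,0,0,0.05]]]' 25
python3 -c "
from h import *
where([.569,-.1255,.102],109.7)"
```

```text
t: 4.25
eef_pos: [0.5693, -0.1258, 0.1027]
tool_rot: [0.0, 0.789, 0.615, 0.0]
contact_force: [-0.9, 1.1, 5.3]
gripper_width: 0.176
t 4.25 tcp [ 0.5693 -0.1258  0.1027] xang 75.86 zax [ 7.e-04  1.e-04 -1.e+00] F [-0.9  1.1  5.3] M [0.12 0.04 0.06] w 0.176 q [-0.22  0.51  0.44  1.91 -0.3   0.78  1.71]
tool cm [ 0.02 -0.04  0.07]
wz rad for angle -0.5906
```

Gripped: the opening is 15 mm on the 16 mm bar. Turn anticlockwise 0.59 rad.

```bash
python3 -m creep '[[[0,0,0,0,0,-0.08,0.05],[0,0,0,0,0,-0.2,0.05],[0,0,0,0,0,-0.32,0.05],[0,0,0,0,0,-0.44,0.05],[0,0,0,0,0,-0.54,0.05],[0,0,0,0,0,-0.59,0.05],[0,0,0,0,0,-0.59,0.05],[0,0,0,0,0,-0.59,0.05]]]'
python3 -c "
from h import *
where([.569,-.1255,.092],109.7)"
```

```text
t: 5.25
eef_pos: [0.5685, -0.1258, 0.1018]
tool_rot: [-0.0, 0.576, 0.817, -0.0]
contact_force: [-0.6, 0.6, -3.7]
gripper_width: 0.181
t 5.25 tcp [ 0.5685 -0.1258  0.1018] xang 109.6 zax [-1.e-03  1.e-04 -1.e+00] F [-0.6  0.6 -3.7] M [-0.01 -0.03  0.04] w 0.181 q [-0.11  0.49  0.29  1.91 -0.19  0.77  2.2 ]
tool cm [0.01 0.05 0.98]
wz rad for angle -0.0017
```

The force flipped to about the plug's weight, so it is unsupported and over the thread start. Lower it 10 mm.

```bash
python3 -m creep '[[[0,0,0.2,0,0,0,0.05],[0,0,0.4,0,0,0,0.05],[0,0,0.6,0,0,0,0.05],[0,0,0.8,0,0,0,0.05],[0,0,0.95,0,0,0,0.05],[0,0,0.95,0,0,0,0.05]]]'
python3 - <<'E'
from h import *
s,e=bot.read_camera("side")
cv2.imwrite("pics/c.png",cv2.resize(s[130:300,230:426],(690,600),interpolation=cv2.INTER_CUBIC))
where([.569,-.1255,.092],109.7)
E
```

```text
t: 6.0
eef_pos: [0.569, -0.1258, 0.0928]
tool_rot: [0.0, 0.576, 0.817, 0.0]
contact_force: [-0.1, -0.6, -2.5]
gripper_width: 0.184
t 6.05 tcp [ 0.569  -0.1258  0.0928] xang 109.66 zax [ 1.e-04  0.e+00 -1.e+00] F [-1.4  0.2 -2.2] M [-0.01  0.05 -0.03] w 0.181 q [-0.11  0.51  0.28  1.91 -0.2   0.75  2.2 ]
tool cm [0.03 0.01 0.08]
wz rad for angle -0.0008
```

View pics/c.png

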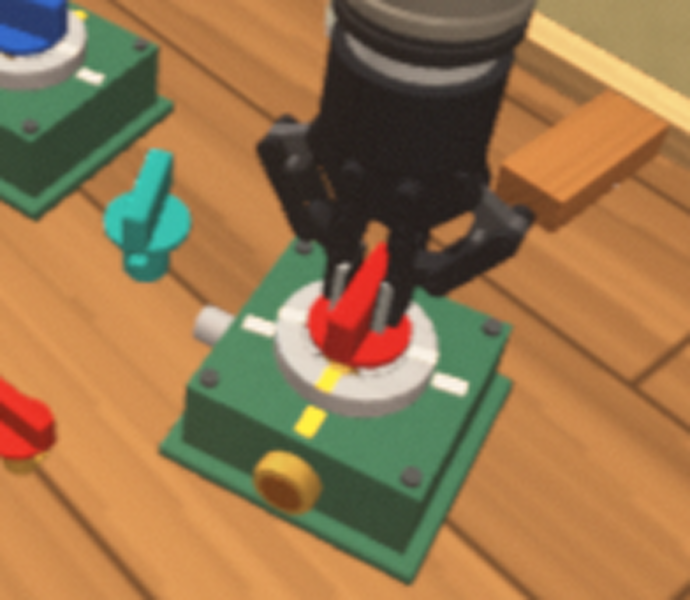

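The bar is lined up with the yellow marks and sunk into the neck, at about (350,320). Open briefly so it seats by its weight, then regrip.

```bash
python3 -m creep '[[[0,0,0,0,0,0,0.3],[0,0,0,0,0,0,0.35],[0,0,0,0,0,0,0.35],[0,0,0.05,0,0,0,0.2],[0,0,0.05,0,0,0,0.05],[0,0,0.05,0,0,0,0.05]]]' 25
python3 -c "
from h import *
where([.569,-.1255,.088],29.7)"
```

```text
t: 6.8
eef_pos: [0.5691, -0.1259, 0.0924]
tool_rot: [0.0, 0.576, 0.817, 0.0]
contact_force: [-0.9, -0.0, 0.8]
gripper_width: 0.178
t 6.8 tcp [ 0.5691 -0.1259  0.0924] xang 109.66 zax [ 3.e-04 -0.e+00 -1.e+00] F [-0.9 -0.   0.8] M [-0.    0.02 -0.04] w 0.178 q [-0.11  0.51  0.28  1.91 -0.2   0.75  2.2 ]
tool cm [0.04 0.   0.44]
wz rad for angle 1.3956
```

```bash
python3 -m creep '[[[0,0,0.02,0,0,0.1,0.05],[0,0,0.06,0,0,0.2,0.05],[0,0,0.1,0,0,0.3,0.05],[0,0,0.14,0,0,0.4,0.05],[0,0,0.18,0,0,0.5,0.05],[0,0,0.21,0,0,0.6,0.05],[0,0,0.25,0,0,0.7,0.05],[0,0,0.25,0,0,0.7,0.05]]]'
python3 -c "
from h import *
where([.569,-.1255,.088],29.7)"
```

```text
t: 7.8
eef_pos: [0.5698, -0.1257, 0.0907]
tool_rot: [0.0, 0.822, 0.57, 0.001]
contact_force: [-0.9, 1.1, 7.2]
gripper_width: 0.181
t 7.8 tcp [ 0.5698 -0.1257  0.0907] xang 69.5 zax [ 0.0017 -0.     -1.    ] F [-0.9  1.1  7.2] M [0.12 0.09 0.  ] w 0.181 q [-0.24  0.54  0.47  1.92 -0.34  0.76  1.63]
tool cm [-0.01 -0.09  0.27]
wz rad for angle 0.6946
```

```bash
python3 -m creep '[[[0,0,0,0,0,0,0.3],[0,0,0,0,0,0,0.35],[0,0,0,0,0,0,0.35],[0,0,0,0,0,0,0.2],[0,0,0,0,0,0,0.05],[0,0,0,0,0,0,0.05]]]' 25
python3 -c "
from h import *
where([.569,-.1255,.088],29.7)"
```

```text
t: 8.55
eef_pos: [0.5689, -0.1258, 0.0897]
tool_rot: [-0.0, 0.821, 0.57, -0.0]
contact_force: [0.0, -0.1, 0.2]
gripper_width: 0.184
t 8.55 tcp [ 0.5689 -0.1258  0.0897] xang 69.55 zax [-2.e-04  0.e+00 -1.e+00] F [ 0.  -0.1  0.2] M [0.03 0.09 0.  ] w 0.184 q [-0.24  0.54  0.46  1.92 -0.34  0.76  1.63]
tool cm [ 0.04 -0.    0.17]
wz rad for angle 0.6955
```

```bash
python3 -m creep '[[[0,0,0.03,0,0,0.1,0.05],[0,0,0.06,0,0,0.2,0.05],[0,0,0.1,0,0,0.3,0.05],[0,0,0.13,0,0,0.4,0.05],[0,0,0.15,0,0,0.5,0.05],[0,0,0.15,0,0,0.6,0.05],[0,0,0.15,0,0,0.66,0.05],[0,0,0.15,0,0,0.695,0.05],[0,0,0.15,0,0,0.695,0.05]]]'
python3 -c "
from h import *
where([.569,-.1255,.088],29.7)"
python3 -m creep '[[[0,0,0,0,0,0,0.3],[0,0,0,0,0,0,0.35],[0,0,0,0,0,0,0.35]]]'
python3 - <<'E'
from h import *
s,e=bot.read_camera("side")
cv2.imwrite("pics/d.png",cv2.resize(s[130:300,230:426],(690,600),interpolation=cv2.INTER_CUBIC))
where([.569,-.1255,.092],29.7)
E
```

```text
t: 9.68
eef_pos: [0.5685, -0.1257, 0.0879]
tool_rot: [-0.0, 0.966, 0.257, -0.001]
contact_force: [-1.1, -1.1, -3.0]
gripper_width: 0.181
t 9.675 tcp [ 0.5685 -0.1257  0.0879] xang 29.77 zax [-1.1e-03  1.0e-04 -1.0e+00] F [-1.1 -1.1 -3. ] M [-0.    0.18  0.03] w 0.181 q [-0.37  0.59  0.65  1.93 -0.49  0.79  1.07]
tool cm [ 0.05  0.01 -0.01]
wz rad for angle 0.0012
t: 10.05
eef_pos: [0.5693, -0.1259, 0.0886]
tool_rot: [0.0, 0.967, 0.257, 0.0]
contact_force: [0.2, 0.4, 0.4]
gripper_width: 0.354
t 10.1 tcp [ 0.5692 -0.1259  0.0885] xang 29.74 zax [ 6.e-04  1.e-04 -1.e+00] F [ 0.3  0.2 -0.3] M [-0.02 -0.    0.01] w 0.352 q [-0.37  0.59  0.65  1.93 -0.49  0.79  1.07]
tool cm [-0.   -0.05 -0.35]
wz rad for angle 0.0007
```

View pics/d.png

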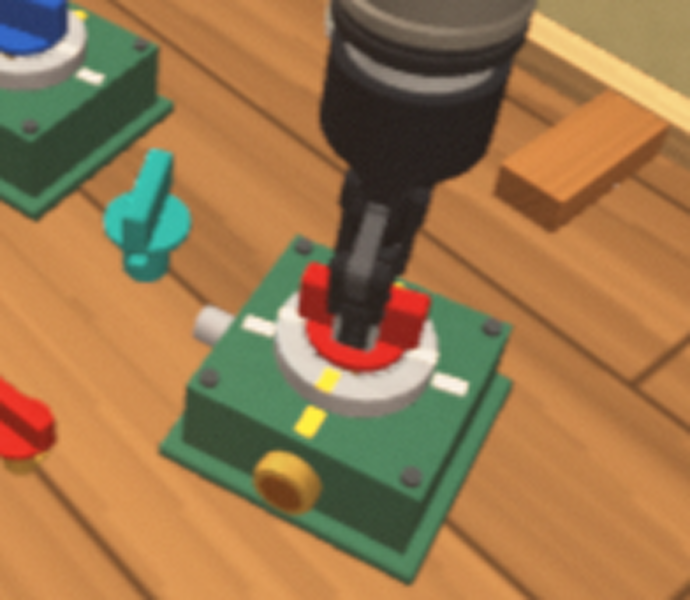

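The bar is in line with the white marks in the side view, at about (360,310). Retreat up and aside, then check from the top.

```bash
python3 -m creep '[[[0,0,0,0,0,0,0.5],[0,0,0,0,0,0,0.5],[0,0,-1.5,0,0,0,0.5],[0,0,-5,0,0,0,0.5],[0,0,-10,0,0,0,0.5],[0,0,-14,0,0,0,0.5],[2,-3.5,-15,0,0,0,0.5],[5,-8.7,-15,0,0,0,0.5],[8,-14,-15,0,0,0,0.5],[10,-17.4,-15,0,0,0,0.5]]]'
python3 - <<'E'
from h import *
im,d=bot.read_camera("top"); s,e=bot.read_camera("side")
cv2.imwrite("pics/e.png",np.hstack([cv2.resize(im[100:230,230:380],(400,347)),cv2.resize(s[130:300,230:426],(400,347))]))
where()
for n,i,dd in(("top",im,d),("side",s,e)):
    P=pts(n,dd); b,g,r=[i[...,k].astype(int) for k in range(3)]
    near=np.hypot(P[...,0]-.5695,P[...,1]+.1257)<.05
    mm=(r>90)&(g<60)&(b<70)&near&(P[...,2]>.106)
    Q=P[mm]; print(n,len(Q),np.percentile(Q[:,2],[50,90]).round(4))
    T=Q; 
    if n=="side": T=Q[Q[:,2]>.108]
    (c,wh,a)=cv2.minAreaRect(T[:,:2].astype(np.float32)); print(c,wh,a)
    D=P[(r>90)&(g<60)&(b<70)&near&(P[...,2]<.09)]; print("disc z",np.median(D[:,2]).round(4))
E
```

```text
t: 11.35
eef_pos: [0.5693, 0.0783, 0.2393]
tool_rot: [-0.001, 0.966, 0.258, 0.001]
contact_force: [0.1, 0.0, -0.3]
gripper_width: 0.5
t 11.45 tcp [0.5694 0.0811 0.2388] xang 30.22 zax [ 1.0e-04  2.2e-03 -1.0e+00] F [ 0.7 -0.3  0.1] M [ 0.   -0.02  0.03] w 0.501 q [-0.83  0.37  0.76  1.83 -0.3   1.05  0.57]
top 232 [0.1122 0.1141]
(0.5686332583427429, -0.12416880577802658) (0.016057603061199188, 0.0620386004447937) 29.471166610717773
disc z 0.0823
side 267 [0.1122 0.1136]
(0.5667892694473267, -0.12683051824569702) (0.013910158537328243, 0.06082206219434738) 29.121723175048828
disc z 0.0831
```

View pics/e.png

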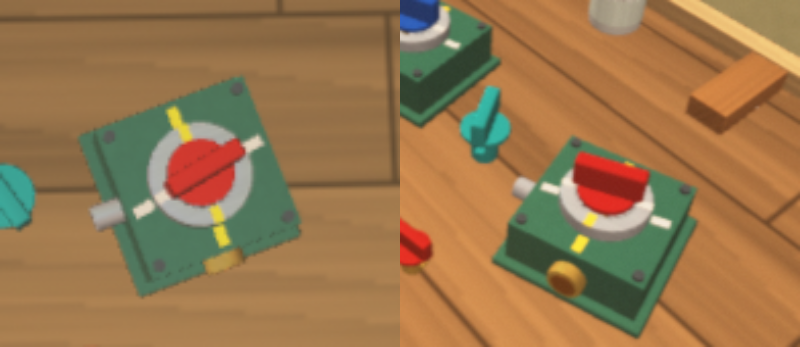

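The bar is at -60.5° against about -60.3° for the white marks. The bar top fell from 126.3 to 112.2 mm, which is 14 mm as required. The robot is well clear, so I hand in.

```bash
python3 -c "
from station import bot
print(bot.hand_in())"
```

```text
the job is handed in; nothing more can be done
None
```

The red plug is run in fully home, and I handed the job in at about 11.5 s of the 32 s allowed. I gripped its bar and turned it anticlockwise about 34° to the yellow marks. There I lowered it 10 mm into the thread start and let it seat. I then turned it clockwise 80° while it sank, let go and backed off.

- **Angle:** in the last top picture the bar is at -60.5°, against about -60.3° for the white marks. The side picture gives about -60.9°.
- **Depth:** the bar top fell 14.1 mm and the disc 14.4 mm, against the 14 mm needed.
- **Forces and clearance:** the wrist force read at the end of each move never passed about 8 N. The blue plug was not touched, and the arm is clear of everything.
- **Disagreement:** the bar's centre differs by 2–3 mm between the two cameras, about the calibration tolerance. No check failed.

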